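# Push the red-lidded food box home in the pan guide

## Robot

A 6-joint arm with a two-finger parallel gripper is mounted at the origin on the work surface. World frame = base frame: x ahead of the robot, y to its left, z up, the work surface at z = 0. Lengths are in m, angles in rad, forces in N, time in s.
With the tool pointing down it reaches from about 0.3 to 0.95 m from the base axis. Payload 3.1 kg.
Tool frame: the origin (TCP) lies at the very end of the fingers, on their centre line; the grasp point (between the pads) lies 19 mm behind it; x points along the fingers, y is the direction in which the jaws open and shut, and the axes are right-handed (so a half turn about x gives the same grasp; the last joint's range is limited). The gripper opens to 85 mm and grips with 20 to 120 N. Pads are 22 mm wide; open, the fingers measure 114 mm over their backs; the gripper's body (76 mm by 85 mm) begins 54 mm behind the grasp point. The pads swing forward as they close: fully open they stand 13 mm farther back than shut.
Start: joints at [1.123, 0.308, 1.634, -0, 1.2, -0.07], TCP at [0.231, 0.581, 0.231] pointing down, gripper open.
Joint ranges: [-3.06, 3.06], [-0.79, 1.96], [0.05, 2.63], [-1.19, 4.34], [0.05, 2.64], [-2.94, 2.94]. Speed limits (rad/s): [2.79, 2.79, 3.14, 3.14, 3.14, 3.14].

## Interface

Orientations are given as a unit quaternion [x, y, z, w].
In Python, from bench import bot, vision, ticket, nets gives the robot as it stands.
- The arm moves only by the tool arm_command, never from a script. Its argument "moves" is a list of rows, each an object of numbers: "ax", "ay", "az": the turn, a rotation vector about the tool's x, y, z in rad; "x", "y", "z": the shift along the tool's x, y, z in m; "fingers": the closure in counts, from 0 (fully open) to 255 (shut). In form: [{"ax": .., "ay": .., "az": .., "x": .., "y": .., "z": .., "fingers": ..}, ...]. A call has exactly 10 rows; each row shifts and turns the commanded pose from where the row before left it, along the tool's axes as they then stand; what a row does not reach is not made up. A row lasts 1/8 s, in which the tool goes at most 62.5 mm and 10.7 degrees, less where a joint would pass 70% of its speed; a pose out of reach is approached as far as the arm can. A call with a gripper value outside its range is refused whole. The fingers move at their own pace and stop on an object; "force" is the grip in N (left out, the last holds). Time passes only in rows, so rows that do not move let the fingers close, or fill a call up. It gives the time, the measured TCP pose, the force and the opening at its end, in the units of the state.
- bot.get_state(): the state, without advancing time (a new reading comes with each control period).
- vision.read_camera(name): name is "scene" or "side" or "wrist"; returns a dict with "frame" (420x560x3 uint8, red, green, blue), "z_map" (420x560 float32, m along the optical axis (not along the pixel's ray), 0 where there is no reading), "camera_matrix" (3x3 intrinsics, pixels), "position" and "rotation" of the camera in the world; the wrist camera has in their place "T_tool_cam" (4x4, takes a point from camera to tool coordinates, whose origin is the TCP and whose axes are the tool frame's). Camera axes: x right, y up, looking along -z (the intrinsics and any distortion apply to the point x, -y, -z); pixel columns grow to the right and rows downward; lengths in m; the calibration is good to about 2 mm. A picture is of the moment at which its call begins: read the wrist's pose just before it.
- ticket.hand_in(): hands the job in, once; it reports no verdict.
Trained networks look in the newest picture that a camera, given by its name, has taken for a name from the list of things; names that differ only in an ending like _2 or _b are one class to them, and where a whole thing is asked for, a point or a joint stands for the part that bears it (a point fixed in the world has none). Each returns a list of dicts, best first, with "conf" (0 to 1); they miss things now and then, are a little off and sometimes report something else, mostly with a low value. They report only what shows in the picture. A call takes as long as a camera call. They do not tell look-alikes from the thing itself.
- nets.search_frame(camera, name): "xyz" ([x, y, z] in m, in world coordinates, good to about 4 mm: the middle of the surface that is visible of it).
- nets.cut_out(camera, name): "pixels" (420x560 bool, what is visible of it).
The state is a dict: "time": time; "joint_positions": joint angles; "joint_vel": joint speeds; "joint_torque": joint torques, N m; "tool_pos": TCP position; "eef_rot": TCP orientation; "force": force on the tool from outside, world axes, zero at the start; "ft_torque": the same for the moment, N m; "gripper_width": finger opening in m.
Only numpy, scipy, OpenCV 4.12 (cv2) and the standard library are available. Lean on these libraries where they do the work, as an engineer would, in place of code of your own. Each camera call takes 0.05 s, during which the arm holds its last target. There are 200 camera calls.

## Task

Push the metal food box with the red lid across the table until its long side lies flush against the long white rail, while it is still well short of the yellow end stop; then slide it along the rail until its end touches the yellow stop, so that it finishes snug in the corner and square to the rail. Only push on the box's sides with the fingers: do not touch the lid's knob, grip, tip or lift the box, and leave the green-lidded box and everything else where it stands.

Things in the scene. Friction and masses are not known exactly. Their poses are not given: they have to be found in the camera images.
- red_box: Loose closed pale metal food box with a red lid, upright straight-sided block 95 mm (its x) by 125 mm (its y, the long side) by 55 mm high, 0.3 to 0.65 kg; a red knob stands 18 mm above the lid. Origin: centre of its underside. It starts on the table, roughly parallel to the rail and nearer the robot, short of the rail; it may stand left or right of the green box.
- red_knob: Red knob on top of the red lid, 22 mm across, fixed to the box; not to be touched. Origin: centre of its foot, on the lid.
- guide: Fixed L-shaped guide, 35 mm high, on the table. Origin: inner corner at table level. A white rail runs from the corner 520 mm along its -y, its inner face at x = 0 looking towards -x (the robot); a yellow end stop runs from the corner 115 mm along -x, its inner face at y = 0 looking towards -y. Box home: box centre at x = -47.5 mm, y = -62.5 mm in this frame, box axes parallel to the guide's.
- green_box: Same box with a green lid and green knob, loose; to be left alone. Origin: centre of its underside.
- bowl: Loose pale metal mixing bowl, 160 mm across, 60 mm high; bystander. Origin under its centre.
- sauce: Loose amber bottle with red cap, 80 mm across, 200 mm high; bystander. Origin under its centre.
- spice: Loose small jar with black cap, 48 mm across, 80 mm high; bystander. Origin under its centre.
- dredger: Loose steel shaker, 60 mm across, 92 mm high; bystander. Origin under its centre.
- cup: Loose copper cup, 64 mm across, 75 mm high; bystander. Origin under its centre.
- spoon: Loose spoon with wooden handle, 200 mm long, lying flat; bystander. Origin under its middle.
Things that resemble listed ones, but are neither listed nor needed, are in the scene too. Leave any orange or purple look-alike of the red_box alone.

How it is judged:
On the way, in this order (a step that is already met when the one before it is completed fails the run):
1. the red-lidded box lies flush against the white rail (gap up to 5 mm, square to about 3.5 degrees), still at least 15 mm short of the yellow stop (x of red_box in the frame of guide between -0.0525 and -0.04 m and angle between the x axis of red_box and the x axis of guide, either way round below 0.06 rad and height (world z) of red_box below 0.006 m and y of red_box in the frame of guide below -0.0775 m), for 0.1 s.
2. it has been slid home against the yellow stop (gap up to 5 mm) (x of red_box in the frame of guide between -0.0525 and -0.04 m and angle between the x axis of red_box and the x axis of guide, either way round below 0.06 rad and height (world z) of red_box below 0.006 m and y of red_box in the frame of guide between -0.0675 and -0.055 m), for 0.2 s.
At the end, for the whole second after the job is handed in: The red-lidded box rests on the table in the guide's corner, within 5 mm of the rail and 5 mm of the yellow stop and square to the rail within 0.06 rad, at rest (all of step 2 and linear speed of red_box below 0.01 m/s); the robot touches nothing.
It fails at once if the red-lidded box is lifted (10 mm) (height (world z) of red_box above 0.01 m).
It fails at once if the red-lidded box is tipped (angle between red_box's own z axis and vertical above 0.15 rad).
It fails at once if the knob of the red lid is touched by the fingers (contact force between the fingers and red_knob above 0.5 N).
It fails at once if the green-lidded box is moved more than 15 mm (distance of green_box from where it was at the start of the episode above 0.015 m).
It fails at once if the bowl, bottle, jar, shaker, cup or spoon is moved more than 15 mm (distance of any of bowl, sauce, spice, dredger, cup, spoon from where it was at the start of the episode above 0.015 m).
It also fails if it takes over 56 s, if anything falls off the work surface, if the arm or the gripper's body presses on something with over 40 N, if the wrist force passes 120 N, or if a joint passes its speed limit or range.

## Working session

There is one attempt and no reset: what is moved stays moved. The work goes in short steps, Python scripts to look and compute and a tool call to move; the robot and the scene stay as the last step left them, time stands still between calls to the robot, and variables do not carry over. Pictures are saved under pics/ and viewed, about 8 in all and at most 12, crops included, and the job is handed in when it is done.

Besides the shell and the picture viewer there is one more tool, called after ">>>" as name(argument=value, ...), one argument or row to a line, values as JSON. arm_command: Moves the arm, as the interface text tells. Its arguments: {"type":"object","properties":{"moves":{"type":"array","items":{"type":"object","properties":{"ax":{"type":"number"},"ay":{"type":"number"},"az":{"type":"number"},"x":{"type":"number"},"y":{"type":"number"},"z":{"type":"number"},"fingers":{"type":"number"}}}},"force":{"type":"number"}},"required":["moves"]}

```bash
mkdir -p pics; cat > h.py <<'E'
from bench import bot, vision, ticket, nets
import numpy as np, cv2
def pts(c):
    K=np.array(c["camera_matrix"]);z=c["z_map"];v,u=np.indices(z.shape)
    p=np.stack([(u-K[0,2])/K[0,0]*z,-(v-K[1,2])/K[1,1]*z,-z],-1)
    return p@np.array(c["rotation"]).T+np.array(c["position"])
def save(c,n): cv2.imwrite("pics/"+n,c["frame"][:,:,::-1])
E
python3 - <<'E'
from h import *
s=bot.get_state();print(s)
for cam in("scene","side"):
    c=vision.read_camera(cam);save(c,cam+"0.png");print(np.array(c["rotation"]).shape,c["position"],[k for k in c])
    for n in("red_box","red_knob","guide","green_box","bowl","sauce","spice","dredger","cup","spoon"):
        print(cam,n,[(np.round(d["xyz"],3).tolist(),round(d["conf"],2)) for d in nets.search_frame(cam,n)])
E
```

```text
{'time': 0.0, 'joint_positions': array([ 1.12329450e+00,  3.08967832e-01,  1.63521577e+00,  1.52242569e-05,
        1.19970603e+00, -6.96876091e-02]), 'joint_vel': array([-0.0006425 ,  0.00039034,  0.00196054,  0.00082524,  0.00077217,
        0.00052571]), 'joint_torque': array([ 1.27081139e-04, -4.15249264e+01, -2.76667929e+01, -2.78375719e-04,
        1.00994573e-02, -4.30946977e-05]), 'tool_pos': array([0.23020775, 0.58016032, 0.23005631]), 'eef_rot': array([ 0.13200246,  0.69473908, -0.1335701 ,  0.69431404]), 'force': array([-0.15573822,  0.07177616, -0.24122882]), 'ft_torque': array([ 0.00064758, -0.05998492, -0.03854258]), 'gripper_width': 0.08523187419646062}
(4,) [1.27101724 0.58562493 1.08594962] ['frame', 'z_map', 'camera_matrix', 'position', 'rotation']
scene red_box [([0.316, -0.549, 0.059], 0.91), ([0.359, 0.207, 0.058], 0.74), ([0.501, -0.211, 0.055], 0.73), ([0.346, -0.101, 0.053], 0.71)]
scene red_knob []
scene guide [([0.726, 0.064, 0.026], 0.56), ([0.506, 0.34, 0.055], 0.39)]
scene green_box [([0.505, 0.013, 0.055], 0.85)]
scene bowl [([0.336, 0.416, 0.031], 0.94)
[... 287 characters left out ...]
amera_matrix', 'position', 'rotation']
side red_box [([0.329, 0.163, 0.056], 0.92), ([0.483, -0.244, 0.055], 0.79), ([0.318, -0.15, 0.056], 0.78), ([0.297, -0.579, 0.058], 0.67)]
side red_knob [([0.295, -0.569, 0.074], 0.66)]
side guide [([0.721, -0.015, 0.022], 0.7), ([0.59, -0.416, 0.051], 0.19)]
side green_box [([0.477, -0.025, 0.054], 0.79)]
side bowl [([0.367, 0.453, 0.04], 0.86)]
side sauce [([0.596, 0.428, 0.099], 0.78), ([0.474, -0.028, 0.056], 0.51)]
side spice [([0.479, 0.317, 0.048], 0.59)]
side dredger [([0.457, -0.402, 0.065], 0.92)]
side cup [([0.588, -0.415, 0.05], 0.95), ([0.724, -0.018, 0.023], 0.66), ([0.484, -0.225, 0.073], 0.39)]
side spoon [([0.275, -0.37, 0.015], 0.59)]
```

View pics/scene0.png

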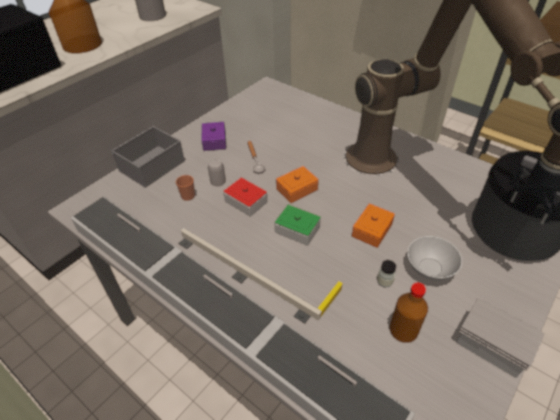

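View pics/side0.png

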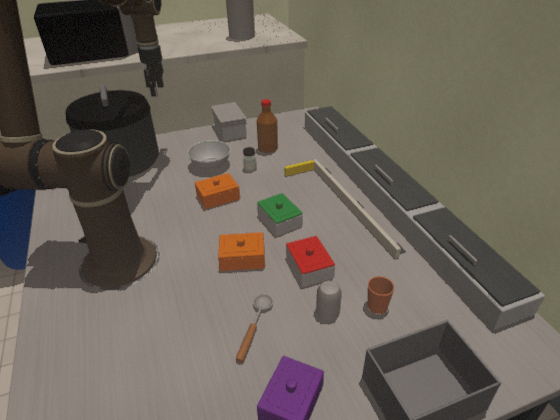

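```bash
cat > h.py <<'E'
from bench import bot, vision, ticket, nets
import numpy as np, cv2
from scipy.spatial.transform import Rotation as R
def pose(c):
    if "T_tool_cam" in c:
        s=bot.get_state();q=R.from_quat(s["eef_rot"]).as_matrix();T=np.array(c["T_tool_cam"])
        return q@T[:3,:3], q@T[:3,3]+s["tool_pos"]
    return R.from_quat(c["rotation"]).as_matrix(),np.array(c["position"])
def pts(c):
    K=np.array(c["camera_matrix"]);z=c["z_map"];v,u=np.indices(z.shape)
    p=np.stack([(u-K[0,2])/K[0,0]*z,-(v-K[1,2])/K[1,1]*z,-z],-1)
    Rm,t=pose(c); P=p@Rm.T+t; P[z==0]=np.nan; return P
def save(c,n): cv2.imwrite("pics/"+n,c["frame"][:,:,::-1])
def hsv(c): return cv2.cvtColor(c["frame"],cv2.COLOR_RGB2HSV).astype(int)
def rect(Q):
    (cx,cy),(w,h),a=cv2.minAreaRect((Q[:,:2]*1000).astype(np.float32)); return np.round([cx,cy,w,h,a],1)
def report(c):
    P=pts(c);H=hsv(c);z=P[...,2];h,s,v=H[...,0],H[...,1],H[...,2]
    near=(P[...,0]>.3)&(P[...,0]<.85)&(abs(P[...,1])<.45)
    red=((h<5)|(h>174))&(s>150)&(v>60)&near&(z>.045)&(z<.064)
    # keep the biggest blob
    n,l,st,_=cv2.connectedComponentsWithStats(red.astype(np.uint8)); 
    if n>1:
        k=1+st[1:,4].argmax();m=l==k;print("red",rect(P[m]),"med z",np.median(z[m]).round(4),m.sum(),"mean",P[m].mean(0).round(4))
    y=(h>22)&(h<33)&(s>150)&near&(z>.02)&(z<.05)
    if y.sum()>20: print("stop",rect(P[y]),np.median(z[y]).round(4),y.sum(),"ymin",np.percentile(P[y][:,1],[2,98]).round(4),"x",np.percentile(P[y][:,0],[2,98]).round(4))
    r=(s<90)&near&(P[...,0]>.62)&(z>.028)&(z<.042)&(v>110)
    n,l,st,_=cv2.connectedComponentsWithStats(r.astype(np.uint8))
    if n>1:
        k=1+st[1:,4].argmax();m=l==k;Q=P[m];print("rail",rect(Q),np.median(z[m]).round(4),m.sum())
        b=np.round(Q[:,1]/.02)
        for j in np.unique(b):
            q=Q[b==j]
            if len(q)>5: print("  y%.3f x%.4f..%.4f"%(q[:,1].mean(),*np.percentile(q[:,0],[3,97])))
    t=near&(abs(z)<.02)&(s<90); print("table z",np.median(z[t]).round(4))
E
python3 - <<'E'
from h import *
for cam in("scene","side"):
    print(cam);report(vision.read_camera(cam))
print(vision.read_camera("wrist")["T_tool_cam"])
E
```

```text
scene
red [ 490.3 -220.5  122.9   91.7   89.1] med z 0.0546 575 mean [ 0.4928 -0.2179  0.0546]
stop [650.4 244.6 112.   14.2   1.9] 0.0334 189 ymin [0.2379 0.2523] x [0.5987 0.7027]
rail [725.2 -13.   18.4 532.8   1.9] 0.0339 792
  y-0.275 x0.7303..0.7409
  y-0.259 x0.7275..0.7412
  y-0.239 x0.7282..0.7406
  y-0.220 x0.7260..0.7410
  y-0.200 x0.7254..0.7394
  y-0.179 x0.7254..0.7380
  y-0.159 x0.7244..0.7368
  y-0.139 x0.7233..0.7368
  y-0.121 x0.7221..0.7363
  y-0.101 x0.7216..0.7355
  y-0.080 x0.7211..0.7357
  y-0.060 x0.7195..0.7341
  y-0.040 x0.7204..0.7337
  y-0.020 x0.7190..0.7329
  y0.001 x0.7185..0.7312
  y0.020 x0.7178..0.7308
  y0.040 x0.7165..0.7309
  y0.060 x0.7153..0.7300
  y0.080 x0.7152..0.7292
  y0.099 x0.7146..0.7281
  y0.120 x0.7129..0.7270
  y0.140 x0.7121..0.7269
  y0.160 x0.7119..0.7254
  y0.180 x0.7116..0.7244
  y0.200 x0.7113..0.7237
  y0.220 x0.7104..0.7237
  y0.240 x0.7088..0.7230
  y0.252 x0.7116..0.7202
table z -0.0006
side
red [ 485.5 -225.8  124.6   91.6   89.8] med z 0.0565 1040 mean [ 0.4832 -0.2311  0.0563]
stop [647.6 240.7 110.7  18.1   1.6] 0.0338 1
[... 363 characters left out ...]
7182..0.7312
  y-0.060 x0.7181..0.7333
  y-0.041 x0.7166..0.7305
  y-0.021 x0.7154..0.7295
  y-0.001 x0.7156..0.7272
  y0.020 x0.7146..0.7287
  y0.040 x0.7141..0.7279
  y0.061 x0.7132..0.7281
  y0.080 x0.7120..0.7259
  y0.101 x0.7113..0.7248
  y0.123 x0.7095..0.7239
  y0.142 x0.7102..0.7213
  y0.161 x0.7074..0.7214
  y0.181 x0.7091..0.7211
  y0.201 x0.7075..0.7203
  y0.219 x0.7081..0.7188
  y0.239 x0.7044..0.7196
table z 0.0013
[[-2.41897289e-04  2.98179130e-01 -9.54509899e-01 -1.42974436e-01]
 [ 9.99999962e-01 -5.30741933e-05 -2.70005473e-04  1.44219562e-04]
 [-1.31169840e-04 -9.54509928e-01 -2.98179106e-01 -7.64365853e-02]
 [ 0.00000000e+00  0.00000000e+00  0.00000000e+00  1.00000000e+00]]
```

```bash
python3 - <<'E'
from h import *
s=bot.get_state();M=R.from_quat(s["eef_rot"]).as_matrix();print(M.round(3),s["time"])
E
```

```text
[[ 0.     0.369  0.929]
 [ 0.     0.929 -0.369]
 [-1.     0.    -0.   ]] 1.25
```

>>> arm_command(
  moves=[
    {"ax": -0.139},
    {"ax": -0.139},
    {"ax": -0.139},
    {"y": -0.04,"z": 0.045},
    {"y": -0.04,"z": 0.045},
    {"y": -0.04,"z": 0.045},
    {"y": -0.04,"z": 0.045},
    {"y": -0.06},
    {"y": -0.06},
    {"y": -0.06},
  ],
)

```text
schema error: expected keys ax, ay, az, x, y, z, fingers
```

>>> arm_command(
  moves=[
    {"ax": -0.139,"ay": 0,"az": 0,"x": 0,"y": 0,"z": 0,"fingers": 0},
    {"ax": -0.139,"ay": 0,"az": 0,"x": 0,"y": 0,"z": 0,"fingers": 0},
    {"ax": -0.139,"ay": 0,"az": 0,"x": 0,"y": 0,"z": 0,"fingers": 0},
    {"ax": 0,"ay": 0,"az": 0,"x": 0,"y": -0.04,"z": 0.045,"fingers": 0},
    {"ax": 0,"ay": 0,"az": 0,"x": 0,"y": -0.04,"z": 0.045,"fingers": 0},
    {"ax": 0,"ay": 0,"az": 0,"x": 0,"y": -0.04,"z": 0.045,"fingers": 0},
    {"ax": 0,"ay": 0,"az": 0,"x": 0,"y": -0.04,"z": 0.045,"fingers": 0},
    {"ax": 0,"ay": 0,"az": 0,"x": 0,"y": -0.06,"z": 0,"fingers": 0},
    {"ax": 0,"ay": 0,"az": 0,"x": 0,"y": -0.06,"z": 0,"fingers": 0},
    {"ax": 0,"ay": 0,"az": 0,"x": 0,"y": -0.06,"z": 0,"fingers": 0},
  ],
)

```text
time: 2.5
tool_pos: [0.4239, 0.2464, 0.2314]
eef_rot: [-0.014, 0.707, 0.014, 0.707]
force: [1.1, -1.2, 0.7]
gripper_width: 0.0856
```

>>> arm_command(
  moves=[
    {"ax": 0,"ay": 0,"az": 0,"x": 0,"y": -0.058,"z": 0,"fingers": 0},
    {"ax": 0,"ay": 0,"az": 0,"x": 0,"y": -0.058,"z": 0,"fingers": 0},
    {"ax": 0,"ay": 0,"az": 0,"x": 0,"y": -0.058,"z": 0,"fingers": 0},
    {"ax": 0,"ay": 0,"az": 0,"x": 0,"y": -0.058,"z": 0,"fingers": 0},
    {"ax": 0,"ay": 0,"az": 0,"x": 0,"y": -0.058,"z": 0,"fingers": 0},
    {"ax": 0,"ay": 0,"az": 0,"x": 0,"y": -0.058,"z": -0.01,"fingers": 0},
    {"ax": 0,"ay": 0,"az": 0,"x": 0,"y": -0.058,"z": -0.01,"fingers": 0},
    {"ax": 0,"ay": 0,"az": 0,"x": 0,"y": -0.058,"z": -0.008,"fingers": 0},
    {"ax": 0,"ay": 0,"az": 0,"x": 0,"y": 0,"z": 0,"fingers": 0},
    {"ax": 0,"ay": 0,"az": 0,"x": 0,"y": 0,"z": 0,"fingers": 0},
  ],
)

```text
time: 3.75
tool_pos: [0.4137, -0.2162, 0.2311]
eef_rot: [-0.013, 0.707, 0.014, 0.707]
force: [0.2, 0.2, 0.6]
gripper_width: 0.0855
```

```bash
python3 - <<'E'
from h import *
s=bot.get_state();print(s["tool_pos"],s["joint_positions"])
c=vision.read_camera("wrist");save(c,"w1.png");report(c)
P=pts(c);H=hsv(c);m=(H[...,0]>5)&(H[...,0]<20)&(H[...,1]>180)&(P[...,2]>.03)&(P[...,0]>.2)
if m.any():print("orange x",np.percentile(P[m],[1,99],axis=0))
E
```

```text
[ 0.41370568 -0.21624683  0.23114541] [-5.75374156e-01 -1.96495021e-03  1.99222225e+00  6.51167419e-04
  1.15208990e+00 -2.18451685e+00]
red [ 486.7 -222.2  122.8   92.7   89.3] med z 0.0558 8836 mean [ 0.4832 -0.2225  0.0558]
rail [7.202e+02 5.020e+01 1.440e+01 5.180e+01 4.000e-01] 0.0354 313
  y0.027 x0.7148..0.7264
  y0.040 x0.7140..0.7270
  y0.060 x0.7132..0.7258
  y0.072 x0.7199..0.7252
table z 0.0005
orange x [[ 0.26054271 -0.17533197  0.03774429]
 [ 0.38877253 -0.06497244  0.07375438]]
```

View pics/w1.png

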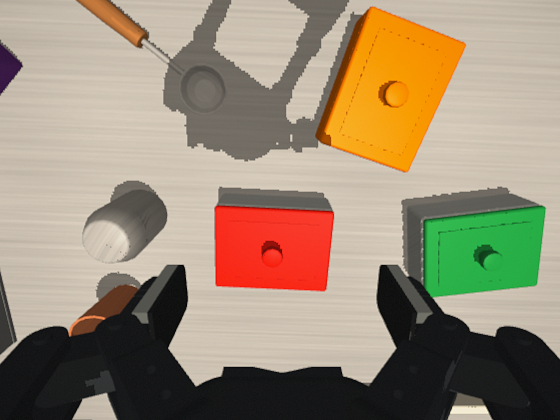

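>>> arm_command(
  moves=[
    {"ax": 0,"ay": 0,"az": 0,"x": 0.03,"y": -0.006,"z": 0,"fingers": 0},
    {"ax": 0,"ay": 0,"az": 0,"x": 0.035,"y": 0,"z": 0,"fingers": 0},
    {"ax": 0,"ay": 0,"az": 0,"x": 0.035,"y": 0,"z": 0,"fingers": 0},
    {"ax": 0,"ay": 0,"az": 0,"x": 0.035,"y": 0,"z": 0,"fingers": 0},
    {"ax": 0,"ay": 0,"az": 0,"x": 0.03,"y": 0,"z": 0,"fingers": 0},
    {"ax": 0,"ay": 0,"az": 0,"x": 0.03,"y": 0,"z": 0,"fingers": 0},
    {"ax": 0,"ay": 0,"az": 0,"x": 0.022,"y": 0,"z": 0,"fingers": 0},
    {"ax": 0,"ay": 0,"az": 0,"x": 0,"y": 0,"z": 0,"fingers": 0},
    {"ax": 0,"ay": 0,"az": 0,"x": 0,"y": 0,"z": 0.008,"fingers": 0},
    {"ax": 0,"ay": 0,"az": 0,"x": 0,"y": 0,"z": 0.008,"fingers": 0},
  ],
)

```text
time: 5.05
tool_pos: [0.4314, -0.2221, 0.0154]
eef_rot: [-0.015, 0.707, 0.014, 0.707]
force: [-2.2, -2.3, 0.7]
gripper_width: 0.0854
```

>>> arm_command(
  moves=[
    {"ax": 0,"ay": 0,"az": 0,"x": 0,"y": 0,"z": 0.008,"fingers": 0},
    {"ax": 0,"ay": 0,"az": 0,"x": 0,"y": 0,"z": 0.012,"fingers": 0},
    {"ax": 0,"ay": 0,"az": 0,"x": 0,"y": 0,"z": 0.016,"fingers": 0},
    {"ax": 0,"ay": 0,"az": 0,"x": 0,"y": 0,"z": 0.016,"fingers": 0},
    {"ax": 0,"ay": 0,"az": 0,"x": 0,"y": 0,"z": 0.016,"fingers": 0},
    {"ax": 0,"ay": 0,"az": 0,"x": 0,"y": 0,"z": 0.016,"fingers": 0},
    {"ax": 0,"ay": 0,"az": 0,"x": 0,"y": 0,"z": 0.016,"fingers": 0},
    {"ax": 0,"ay": 0,"az": 0,"x": 0,"y": 0,"z": 0.016,"fingers": 0},
    {"ax": 0,"ay": 0,"az": 0,"x": 0,"y": 0,"z": 0.012,"fingers": 0},
    {"ax": 0,"ay": 0,"az": 0,"x": 0,"y": 0,"z": 0.008,"fingers": 0},
  ],
)

```text
time: 6.3
tool_pos: [0.5659, -0.2164, 0.0146]
eef_rot: [-0.014, 0.708, 0.014, 0.706]
force: [-8.7, -0.3, 7.0]
gripper_width: 0.0855
```

```bash
python3 - <<'E'
from h import *
s=bot.get_state();print(s["tool_pos"],s["force"])
for n in("scene","side"):
    c=vision.read_camera(n);save(c,n+"2.png");report(c)
E
```

```text
[ 0.56590397 -0.2164171   0.01459971] [-8.71609417 -0.2972745   7.00391942]
red [ 623.8 -213.6  100.6  123.1    1.9] med z 0.0548 703 mean [ 0.6279 -0.2106  0.0547]
stop [651.7 244.8 109.9  14.4   2.7] 0.0331 188 ymin [0.2374 0.2524] x [0.5988 0.703 ]
rail [725.6 -12.1  20.  532.8   2.1] 0.0338 797
  y-0.274 x0.7311..0.7416
  y-0.259 x0.7286..0.7414
  y-0.240 x0.7275..0.7391
  y-0.220 x0.7263..0.7407
  y-0.199 x0.7256..0.7391
  y-0.179 x0.7244..0.7384
  y-0.160 x0.7237..0.7391
  y-0.140 x0.7232..0.7376
  y-0.120 x0.7216..0.7359
  y-0.098 x0.7214..0.7353
  y-0.080 x0.7207..0.7348
  y-0.060 x0.7204..0.7344
  y-0.039 x0.7207..0.7345
  y-0.020 x0.7192..0.7319
  y0.001 x0.7168..0.7315
  y0.021 x0.7174..0.7306
  y0.041 x0.7168..0.7306
  y0.061 x0.7169..0.7295
  y0.080 x0.7158..0.7288
  y0.100 x0.7137..0.7293
  y0.119 x0.7140..0.7277
  y0.140 x0.7128..0.7263
  y0.159 x0.7135..0.7259
  y0.180 x0.7129..0.7255
  y0.200 x0.7091..0.7241
  y0.220 x0.7087..0.7244
  y0.239 x0.7081..0.7229
  y0.252 x0.7096..0.7225
table z -0.0006
red [ 625.5 -218.4   89.5  122.1    1. ] med z 0.0563 541 mean [ 0.6382 -0.234   0.0562]
stop [6.470e+02 2.380e+02 1.114e+02 1.840e+01 6.000e-01] 0.0321 138 ymin [0.231  0.2469] x [0.594  0.6997]
rail [ 728.  -151.7   17.   260.5    1.8] 0.0354 319
  y-0.277 x0.7271..0.7394
  y-0.260 x0.7254..0.7391
  y-0.240 x0.7236..0.7369
  y-0.221 x0.7232..0.7365
  y-0.200 x0.7228..0.7363
  y-0.180 x0.7214..0.7360
  y-0.160 x0.7204..0.7334
  y-0.139 x0.7204..0.7352
  y-0.119 x0.7202..0.7323
  y-0.100 x0.7189..0.7320
  y-0.081 x0.7186..0.7310
  y-0.061 x0.7178..0.7309
  y-0.040 x0.7182..0.7293
table z 0.0013
```

View pics/side2.png

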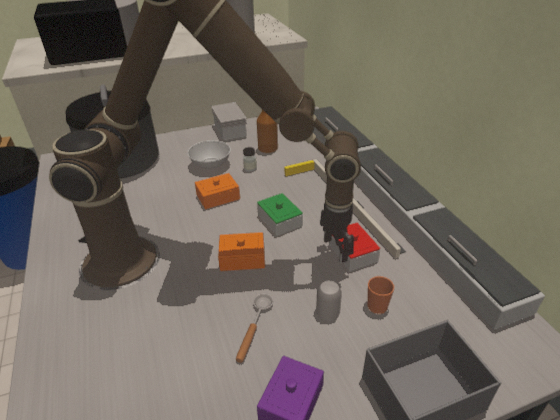

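>>> arm_command(
  moves=[
    {"ax": 0,"ay": 0,"az": 0,"x": 0,"y": 0,"z": 0.008,"fingers": 0},
    {"ax": 0,"ay": 0,"az": 0,"x": 0,"y": 0,"z": 0.012,"fingers": 0},
    {"ax": 0,"ay": 0,"az": 0,"x": 0,"y": 0,"z": 0.012,"fingers": 0},
    {"ax": 0,"ay": 0,"az": 0,"x": 0,"y": 0,"z": 0.008,"fingers": 0},
    {"ax": 0,"ay": 0,"az": 0,"x": 0,"y": 0,"z": 0.004,"fingers": 0},
    {"ax": 0,"ay": 0,"az": 0,"x": 0,"y": 0,"z": 0.002,"fingers": 0},
    {"ax": 0,"ay": 0,"az": 0,"x": 0,"y": 0,"z": 0.002,"fingers": 0},
    {"ax": 0,"ay": 0,"az": 0,"x": 0,"y": 0,"z": 0.001,"fingers": 0},
    {"ax": 0,"ay": 0,"az": 0,"x": 0,"y": 0,"z": 0.001,"fingers": 0},
    {"ax": 0,"ay": 0,"az": 0,"x": 0,"y": 0,"z": 0,"fingers": 0},
  ],
)

```text
time: 7.65
tool_pos: [0.6162, -0.2145, 0.0142]
eef_rot: [-0.014, 0.707, 0.014, 0.707]
force: [-3.2, -0.1, 0.4]
gripper_width: 0.0854
```

Not yet at the rail by force (only friction); creep on.

>>> arm_command(
  moves=[
    {"ax": 0,"ay": 0,"az": 0,"x": 0,"y": 0,"z": 0.001,"fingers": 0},
    {"ax": 0,"ay": 0,"az": 0,"x": 0,"y": 0,"z": 0.001,"fingers": 0},
    {"ax": 0,"ay": 0,"az": 0,"x": 0,"y": 0,"z": 0.001,"fingers": 0},
    {"ax": 0,"ay": 0,"az": 0,"x": 0,"y": 0,"z": 0.001,"fingers": 0},
    {"ax": 0,"ay": 0,"az": 0,"x": 0,"y": 0,"z": 0,"fingers": 0},
    {"ax": 0,"ay": 0,"az": 0,"x": 0,"y": 0,"z": 0,"fingers": 0},
    {"ax": 0,"ay": 0,"az": 0,"x": 0,"y": 0,"z": 0,"fingers": 0},
    {"ax": 0,"ay": 0,"az": 0,"x": 0,"y": 0,"z": 0,"fingers": 0},
    {"ax": 0,"ay": 0,"az": 0,"x": 0,"y": 0,"z": 0,"fingers": 0},
    {"ax": 0,"ay": 0,"az": 0,"x": 0,"y": 0,"z": 0,"fingers": 0},
  ],
)

```text
time: 8.9
tool_pos: [0.618, -0.2144, 0.0142]
eef_rot: [-0.014, 0.709, 0.014, 0.705]
force: [-9.1, -0.7, 4.2]
gripper_width: 0.0853
```

```bash
python3 - <<'E'
from h import *
s=bot.get_state();print(s["tool_pos"],s["force"])
for n in("scene","side"):
    c=vision.read_camera(n);save(c,n+"3.png")
    report(c)
E
```

```text
[ 0.61800065 -0.21443318  0.01420465] [-9.05432769 -0.67525458  4.20710539]
red [ 677.  -211.3  100.1  121.7    3.1] med z 0.0549 749 mean [ 0.6799 -0.2082  0.0548]
stop [651.1 244.8 110.   14.    2.2] 0.0335 189 ymin [0.2377 0.2526] x [0.5997 0.7024]
rail [702.7 -14.2  62.7 533.6   2.3] 0.034 874
  y-0.274 x0.7280..0.7420
  y-0.259 x0.7259..0.7416
  y-0.240 x0.7251..0.7404
  y-0.221 x0.7237..0.7396
  y-0.200 x0.7219..0.7397
  y-0.179 x0.7216..0.7385
  y-0.157 x0.6819..0.7381
  y-0.140 x0.7116..0.7365
  y-0.120 x0.7217..0.7361
  y-0.100 x0.7214..0.7348
  y-0.080 x0.7208..0.7352
  y-0.061 x0.7206..0.7341
  y-0.041 x0.7200..0.7344
  y-0.019 x0.7207..0.7331
  y0.001 x0.7178..0.7318
  y0.020 x0.7177..0.7310
  y0.040 x0.7163..0.7297
  y0.060 x0.7150..0.7297
  y0.079 x0.7155..0.7282
  y0.100 x0.7151..0.7275
  y0.120 x0.7139..0.7268
  y0.140 x0.7126..0.7258
  y0.159 x0.7134..0.7255
  y0.179 x0.7118..0.7251
  y0.200 x0.7094..0.7236
  y0.221 x0.7094..0.7243
  y0.241 x0.7087..0.7225
  y0.252 x0.7113..0.7224
table z -0.0006
red [ 675.7 -214.9   90.2  124.7    1.1] med z 0.0565 489 mean [ 0.6898 -0.2333  0.0562]
stop [6.470e+02 2.398e+02 1.122e+02 1.950e+01 2.000e-01] 0.0333 122 ymin [0.2309 0.2474] x [0.5927 0.7004]
rail [717.1 142.8  16.7 220.    2.5] 0.0356 170
  y0.042 x0.7138..0.7222
  y0.060 x0.7133..0.7260
  y0.080 x0.7114..0.7264
  y0.101 x0.7114..0.7229
  y0.121 x0.7115..0.7242
  y0.140 x0.7102..0.7213
  y0.161 x0.7088..0.7231
  y0.179 x0.7076..0.7218
  y0.199 x0.7074..0.7208
  y0.218 x0.7070..0.7214
  y0.241 x0.7051..0.7197
table z 0.0013
```

>>> arm_command(
  moves=[
    {"ax": 0,"ay": 0,"az": 0,"x": 0,"y": 0,"z": 0.001,"fingers": 0},
    {"ax": 0,"ay": 0,"az": 0,"x": 0,"y": 0,"z": 0.001,"fingers": 0},
    {"ax": 0,"ay": 0,"az": 0,"x": 0,"y": 0,"z": 0.001,"fingers": 0},
    {"ax": 0,"ay": 0,"az": 0,"x": 0,"y": 0,"z": 0.001,"fingers": 0},
    {"ax": 0,"ay": 0,"az": 0,"x": 0,"y": 0,"z": 0,"fingers": 0},
    {"ax": 0,"ay": 0,"az": 0,"x": 0,"y": 0,"z": 0,"fingers": 0},
    {"ax": 0,"ay": 0,"az": 0,"x": 0,"y": 0,"z": 0,"fingers": 0},
    {"ax": 0,"ay": 0,"az": 0,"x": 0,"y": 0,"z": 0,"fingers": 0},
    {"ax": 0,"ay": 0,"az": 0,"x": 0,"y": 0,"z": 0,"fingers": 0},
    {"ax": 0,"ay": 0,"az": 0,"x": 0,"y": 0,"z": 0,"fingers": 0},
  ],
)

```text
time: 10.25
tool_pos: [0.6179, -0.2143, 0.0142]
eef_rot: [-0.013, 0.712, 0.015, 0.702]
force: [-18.3, -1.8, 12.3]
gripper_width: 0.0851
```

>>> arm_command(
  moves=[
    {"ax": 0,"ay": 0,"az": 0,"x": 0,"y": 0,"z": -0.015,"fingers": 0},
    {"ax": 0,"ay": 0,"az": 0,"x": 0,"y": 0,"z": -0.03,"fingers": 0},
    {"ax": 0,"ay": 0,"az": 0,"x": -0.05,"y": 0,"z": 0,"fingers": 0},
    {"ax": 0,"ay": 0,"az": 0,"x": -0.06,"y": 0,"z": 0,"fingers": 120},
    {"ax": 0.1745,"ay": 0,"az": 0,"x": 0,"y": 0,"z": 0,"fingers": 120},
    {"ax": 0.1745,"ay": 0,"az": 0,"x": 0,"y": 0,"z": 0,"fingers": 120},
    {"ax": 0.1745,"ay": 0,"az": 0,"x": 0,"y": 0,"z": 0,"fingers": 120},
    {"ax": 0.1745,"ay": 0,"az": 0,"x": 0,"y": 0,"z": 0,"fingers": 120},
    {"ax": 0.1745,"ay": 0,"az": 0,"x": 0,"y": 0,"z": 0,"fingers": 120},
    {"ax": 0.1745,"ay": 0,"az": 0,"x": 0,"y": 0,"z": 0,"fingers": 120},
  ],
)

```text
time: 11.5
tool_pos: [0.5811, -0.2163, 0.1251]
eef_rot: [0.344, 0.616, -0.343, 0.62]
force: [0.1, 0.3, -0.3]
gripper_width: 0.0452
```

>>> arm_command(
  moves=[
    {"ax": 0.1745,"ay": 0,"az": 0,"x": 0,"y": 0,"z": 0,"fingers": 120},
    {"ax": 0.1745,"ay": 0,"az": 0,"x": 0,"y": 0,"z": 0,"fingers": 120},
    {"ax": 0.1745,"ay": 0,"az": 0,"x": 0,"y": 0,"z": 0,"fingers": 120},
    {"ax": 0,"ay": 0,"az": 0,"x": 0,"y": 0,"z": 0.05,"fingers": 120},
    {"ax": 0,"ay": 0,"az": 0,"x": 0,"y": 0.03,"z": 0.045,"fingers": 120},
    {"ax": 0,"ay": 0,"az": 0,"x": 0,"y": 0.04,"z": 0,"fingers": 120},
    {"ax": 0,"ay": 0,"az": 0,"x": 0,"y": 0.02,"z": 0,"fingers": 120},
    {"ax": 0,"ay": 0,"az": 0,"x": 0,"y": 0,"z": 0,"fingers": 120},
    {"ax": 0,"ay": 0,"az": 0,"x": 0,"y": 0,"z": 0,"fingers": 120},
    {"ax": 0,"ay": 0,"az": 0,"x": 0,"y": 0,"z": 0,"fingers": 120},
  ],
)

```text
time: 12.75
tool_pos: [0.672, -0.3073, 0.1243]
eef_rot: [0.49, 0.51, -0.49, 0.51]
force: [-1.1, 0.6, 0.4]
gripper_width: 0.0453
```

```bash
python3 - <<'E'
from h import *
s=bot.get_state();print(s["tool_pos"],R.from_quat(s["eef_rot"]).as_matrix().round(3),s["joint_positions"].round(2))
for n in("scene","wrist"):
    c=vision.read_camera(n);save(c,n+"4.png")
    report(c)
E
```

```text
[ 0.6720022 -0.3073045  0.1242873] [[-0.     0.999  0.039]
 [ 0.     0.039 -0.999]
 [-1.    -0.    -0.   ]] [-0.49  0.62  1.4   0.    1.12 -0.53]
red [ 678.3 -212.2   93.8  125.8    1.4] med z 0.0545 750 mean [ 0.681  -0.2106  0.0547]
stop [651.4 244.8 108.9  14.1   2. ] 0.0336 189 ymin [0.2379 0.2522] x [0.5993 0.7024]
rail [679.9 -14.6 108.  535.1   2.1] 0.0341 891
  y-0.274 x0.7256..0.7418
  y-0.260 x0.7248..0.7426
  y-0.241 x0.7241..0.7409
  y-0.220 x0.7230..0.7396
  y-0.200 x0.7235..0.7394
  y-0.180 x0.7225..0.7375
  y-0.156 x0.6355..0.7362
  y-0.141 x0.6988..0.7368
  y-0.120 x0.7213..0.7365
  y-0.099 x0.7216..0.7352
  y-0.081 x0.7213..0.7350
  y-0.061 x0.7206..0.7335
  y-0.040 x0.7205..0.7332
  y-0.020 x0.7184..0.7323
  y-0.001 x0.7180..0.7327
  y0.020 x0.7172..0.7311
  y0.040 x0.7160..0.7305
  y0.060 x0.7151..0.7294
  y0.079 x0.7151..0.7285
  y0.099 x0.7135..0.7280
  y0.120 x0.7140..0.7275
  y0.140 x0.7124..0.7266
  y0.160 x0.7120..0.7258
  y0.180 x0.7108..0.7254
  y0.200 x0.7107..0.7250
  y0.221 x0.7109..0.7236
  y0.240 x0.7100..0.7234
  y0.252 x0.7100..0.7202
table z -0.0006
red [ 677.  -224.7   93.5  101.4    2.2] med z 0.056 25103 mean [ 0.6767 -0.2213  0.056 ]
rail [ 7.331e+02 -2.239e+02  1.360e+01  1.142e+02  3.000e-01] 0.0355 2579
  y-0.276 x0.7274..0.7392
  y-0.260 x0.7298..0.7389
  y-0.240 x0.7291..0.7381
  y-0.220 x0.7283..0.7374
  y-0.200 x0.7276..0.7367
  y-0.180 x0.7267..0.7360
  y-0.168 x0.7264..0.7353
table z 0.0006
```

View pics/scene4.png

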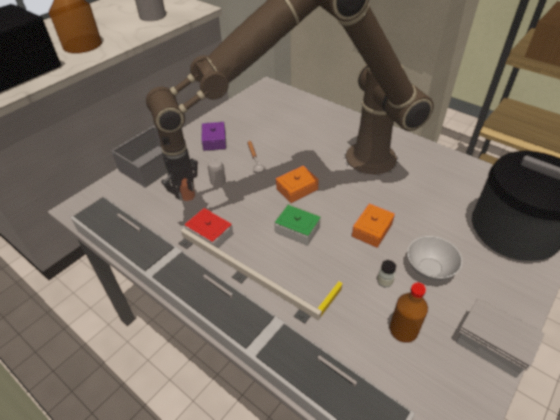

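>>> arm_command(
  moves=[
    {"ax": 0,"ay": 0,"az": 0,"x": 0.04,"y": 0,"z": 0,"fingers": 120},
    {"ax": 0,"ay": 0,"az": 0,"x": 0.04,"y": 0,"z": 0,"fingers": 120},
    {"ax": 0,"ay": 0,"az": 0,"x": 0.03,"y": 0,"z": 0,"fingers": 120},
    {"ax": 0,"ay": 0,"az": 0,"x": 0,"y": 0,"z": 0,"fingers": 120},
    {"ax": 0,"ay": 0,"az": 0,"x": 0,"y": 0,"z": -0.008,"fingers": 120},
    {"ax": 0,"ay": 0,"az": 0,"x": 0,"y": 0,"z": -0.008,"fingers": 120},
    {"ax": 0,"ay": 0,"az": 0,"x": 0,"y": 0,"z": -0.008,"fingers": 120},
    {"ax": 0,"ay": 0,"az": 0,"x": 0,"y": 0,"z": -0.008,"fingers": 120},
    {"ax": 0,"ay": 0,"az": 0,"x": 0,"y": 0.0002,"z": -0.012,"fingers": 120},
    {"ax": 0,"ay": 0,"az": 0,"x": 0,"y": 0.0002,"z": -0.014,"fingers": 120},
  ],
)

```text
time: 14.1
tool_pos: [0.6722, -0.252, 0.0167]
eef_rot: [0.49, 0.508, -0.49, 0.512]
force: [-1.1, -5.9, 3.2]
gripper_width: 0.0451
```

>>> arm_command(
  moves=[
    {"ax": 0,"ay": 0,"az": 0,"x": 0,"y": 0.0002,"z": -0.016,"fingers": 120},
    {"ax": 0,"ay": 0,"az": 0,"x": 0,"y": 0.0002,"z": -0.016,"fingers": 120},
    {"ax": 0,"ay": 0,"az": 0,"x": 0,"y": 0.0002,"z": -0.016,"fingers": 120},
    {"ax": 0,"ay": 0,"az": 0,"x": 0,"y": 0.0002,"z": -0.016,"fingers": 120},
    {"ax": 0,"ay": 0,"az": 0,"x": 0,"y": 0.0002,"z": -0.016,"fingers": 120},
    {"ax": 0,"ay": 0,"az": 0,"x": 0,"y": 0.0002,"z": -0.016,"fingers": 120},
    {"ax": 0,"ay": 0,"az": 0,"x": 0,"y": 0.0002,"z": -0.016,"fingers": 120},
    {"ax": 0,"ay": 0,"az": 0,"x": 0,"y": 0.0002,"z": -0.016,"fingers": 120},
    {"ax": 0,"ay": 0,"az": 0,"x": 0,"y": 0.0002,"z": -0.012,"fingers": 120},
    {"ax": 0,"ay": 0,"az": 0,"x": 0,"y": 0,"z": -0.006,"fingers": 120},
  ],
)

```text
time: 15.35
tool_pos: [0.6668, -0.1069, 0.0167]
eef_rot: [0.488, 0.509, -0.491, 0.512]
force: [-5.1, -11.3, 7.3]
gripper_width: 0.0455
```

```bash
python3 - <<'E'
from h import *
s=bot.get_state();print(s["tool_pos"],R.from_quat(s["eef_rot"]).as_matrix().round(3),s["force"],s["time"])
c=vision.read_camera("scene");save(c,"scene5.png")
cv2.imwrite("pics/crop5.png",cv2.resize(c["frame"][150:350,160:400,::-1],None,fx=3,fy=3)[:600,:800])
report(c)
E
```

```text
[ 0.66677965 -0.10694656  0.01671401] [[ 0.     0.999  0.041]
 [-0.006  0.041 -0.999]
 [-1.    -0.     0.006]] [ -5.11573416 -11.3277065    7.31385809] 15.35
red [672.1 -35.5 129.5  93.5  89.8] med z 0.0547 890 mean [ 0.6746 -0.0302  0.0547]
stop [650.4 244.6 109.8  14.7   3.4] 0.0337 186 ymin [0.2375 0.2526] x [0.6004 0.7032]
rail [680.2 -13.8 108.4 532.1   2.1] 0.0339 907
  y-0.275 x0.7319..0.7420
  y-0.261 x0.7262..0.7429
  y-0.239 x0.7280..0.7409
  y-0.221 x0.7261..0.7407
  y-0.200 x0.7255..0.7386
  y-0.179 x0.7252..0.7386
  y-0.160 x0.7237..0.7372
  y-0.141 x0.7227..0.7372
  y-0.120 x0.7210..0.7369
  y-0.099 x0.7186..0.7349
  y-0.080 x0.7179..0.7333
  y-0.060 x0.7176..0.7339
  y-0.040 x0.7164..0.7330
  y-0.019 x0.7163..0.7323
  y-0.000 x0.7150..0.7318
  y0.024 x0.6293..0.7303
  y0.039 x0.7132..0.7316
  y0.060 x0.7157..0.7298
  y0.080 x0.7138..0.7298
  y0.100 x0.7134..0.7275
  y0.120 x0.7133..0.7275
  y0.139 x0.7121..0.7265
  y0.160 x0.7119..0.7257
  y0.181 x0.7110..0.7254
  y0.199 x0.7101..0.7242
  y0.219 x0.7099..0.7244
  y0.239 x0.7072..0.7238
  y0.251 x0.7102..0.7199
table z -0.0006
```

View pics/crop5.png

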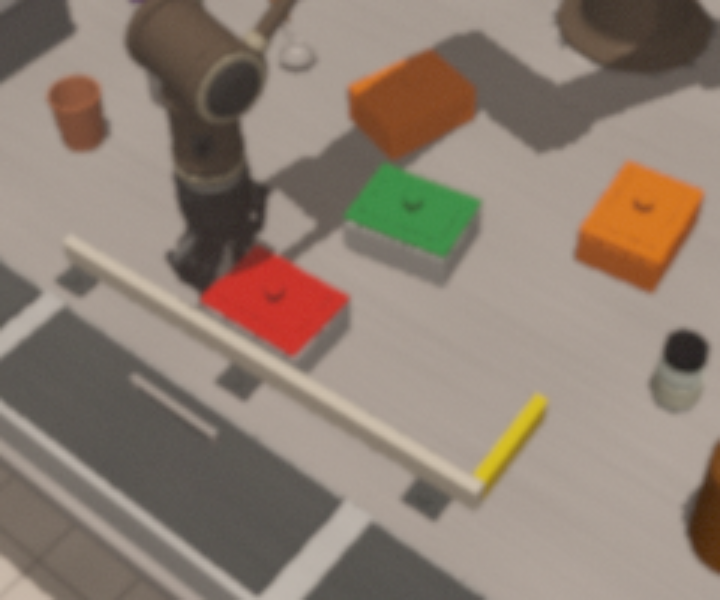

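>>> arm_command(
  moves=[
    {"ax": 0,"ay": 0,"az": 0,"x": 0,"y": 0.0002,"z": -0.012,"fingers": 120},
    {"ax": 0,"ay": 0,"az": 0,"x": 0,"y": 0.0002,"z": -0.018,"fingers": 120},
    {"ax": 0,"ay": 0,"az": 0,"x": 0,"y": 0.0002,"z": -0.018,"fingers": 120},
    {"ax": 0,"ay": 0,"az": 0,"x": 0,"y": 0.0002,"z": -0.018,"fingers": 120},
    {"ax": 0,"ay": 0,"az": 0,"x": 0,"y": 0.0002,"z": -0.018,"fingers": 120},
    {"ax": 0,"ay": 0,"az": 0,"x": 0,"y": 0.0002,"z": -0.018,"fingers": 120},
    {"ax": 0,"ay": 0,"az": 0,"x": 0,"y": 0.0002,"z": -0.018,"fingers": 120},
    {"ax": 0,"ay": 0,"az": 0,"x": 0,"y": 0.0002,"z": -0.018,"fingers": 120},
    {"ax": 0,"ay": 0,"az": 0,"x": 0,"y": 0.0002,"z": -0.014,"fingers": 120},
    {"ax": 0,"ay": 0,"az": 0,"x": 0,"y": 0,"z": -0.008,"fingers": 120},
  ],
)

```text
time: 16.65
tool_pos: [0.6612, 0.0527, 0.0163]
eef_rot: [0.487, 0.509, -0.492, 0.511]
force: [-6.3, -15.6, 10.3]
gripper_width: 0.0454
```

>>> arm_command(
  moves=[
    {"ax": 0,"ay": 0,"az": 0,"x": 0,"y": 0.0002,"z": -0.008,"fingers": 120},
    {"ax": 0,"ay": 0,"az": 0,"x": 0,"y": 0.0002,"z": -0.008,"fingers": 120},
    {"ax": 0,"ay": 0,"az": 0,"x": 0,"y": 0,"z": -0.006,"fingers": 120},
    {"ax": 0,"ay": 0,"az": 0,"x": 0,"y": 0,"z": -0.005,"fingers": 120},
    {"ax": 0,"ay": 0,"az": 0,"x": 0,"y": 0,"z": -0.004,"fingers": 120},
    {"ax": 0,"ay": 0,"az": 0,"x": 0,"y": 0,"z": -0.003,"fingers": 120},
    {"ax": 0,"ay": 0,"az": 0,"x": 0,"y": 0,"z": -0.002,"fingers": 120},
    {"ax": 0,"ay": 0,"az": 0,"x": 0,"y": 0,"z": -0.002,"fingers": 120},
    {"ax": 0,"ay": 0,"az": 0,"x": 0,"y": 0,"z": -0.002,"fingers": 120},
    {"ax": 0,"ay": 0,"az": 0,"x": 0,"y": 0,"z": 0,"fingers": 120},
  ],
)

```text
time: 17.9
tool_pos: [0.6598, 0.092, 0.0162]
eef_rot: [0.487, 0.509, -0.492, 0.511]
force: [-6.0, -13.8, 9.6]
gripper_width: 0.0452
```

>>> arm_command(
  moves=[
    {"ax": 0,"ay": 0,"az": 0,"x": 0,"y": 0,"z": -0.001,"fingers": 120},
    {"ax": 0,"ay": 0,"az": 0,"x": 0,"y": 0,"z": -0.001,"fingers": 120},
    {"ax": 0,"ay": 0,"az": 0,"x": 0,"y": 0,"z": -0.001,"fingers": 120},
    {"ax": 0,"ay": 0,"az": 0,"x": 0,"y": 0,"z": -0.001,"fingers": 120},
    {"ax": 0,"ay": 0,"az": 0,"x": 0,"y": 0,"z": -0.001,"fingers": 120},
    {"ax": 0,"ay": 0,"az": 0,"x": 0,"y": 0,"z": -0.001,"fingers": 120},
    {"ax": 0,"ay": 0,"az": 0,"x": 0,"y": 0,"z": 0,"fingers": 120},
    {"ax": 0,"ay": 0,"az": 0,"x": 0,"y": 0,"z": 0,"fingers": 120},
    {"ax": 0,"ay": 0,"az": 0,"x": 0,"y": 0,"z": 0,"fingers": 120},
    {"ax": 0,"ay": 0,"az": 0,"x": 0,"y": 0,"z": 0,"fingers": 120},
  ],
)

```text
time: 19.15
tool_pos: [0.6596, 0.0978, 0.0162]
eef_rot: [0.487, 0.509, -0.493, 0.511]
force: [-6.7, -14.0, 9.5]
gripper_width: 0.0454
```

>>> arm_command(
  moves=[
    {"ax": 0,"ay": 0,"az": 0,"x": 0,"y": 0,"z": -0.001,"fingers": 120},
    {"ax": 0,"ay": 0,"az": 0,"x": 0,"y": 0,"z": -0.001,"fingers": 120},
    {"ax": 0,"ay": 0,"az": 0,"x": 0,"y": 0,"z": -0.001,"fingers": 120},
    {"ax": 0,"ay": 0,"az": 0,"x": 0,"y": 0,"z": -0.001,"fingers": 120},
    {"ax": 0,"ay": 0,"az": 0,"x": 0,"y": 0,"z": -0.001,"fingers": 120},
    {"ax": 0,"ay": 0,"az": 0,"x": 0,"y": 0,"z": -0.001,"fingers": 120},
    {"ax": 0,"ay": 0,"az": 0,"x": 0,"y": 0,"z": 0,"fingers": 120},
    {"ax": 0,"ay": 0,"az": 0,"x": 0,"y": 0,"z": 0,"fingers": 120},
    {"ax": 0,"ay": 0,"az": 0,"x": 0,"y": 0,"z": 0,"fingers": 120},
    {"ax": 0,"ay": 0,"az": 0,"x": 0,"y": 0,"z": 0,"fingers": 120},
  ],
)

```text
time: 20.4
tool_pos: [0.6595, 0.1005, 0.0162]
eef_rot: [0.486, 0.508, -0.494, 0.512]
force: [-5.7, -21.9, 11.0]
gripper_width: 0.0453
```

>>> arm_command(
  moves=[
    {"ax": 0,"ay": 0,"az": 0,"x": 0,"y": 0,"z": -0.001,"fingers": 120},
    {"ax": 0,"ay": 0,"az": 0,"x": 0,"y": 0,"z": -0.001,"fingers": 120},
    {"ax": 0,"ay": 0,"az": 0,"x": 0,"y": 0,"z": -0.001,"fingers": 120},
    {"ax": 0,"ay": 0,"az": 0,"x": 0,"y": 0,"z": -0.001,"fingers": 120},
    {"ax": 0,"ay": 0,"az": 0,"x": 0,"y": 0,"z": 0,"fingers": 120},
    {"ax": 0,"ay": 0,"az": 0,"x": 0,"y": 0,"z": 0,"fingers": 120},
    {"ax": 0,"ay": 0,"az": 0,"x": 0,"y": 0,"z": 0,"fingers": 120},
    {"ax": 0,"ay": 0,"az": 0,"x": 0,"y": 0,"z": 0,"fingers": 120},
    {"ax": 0,"ay": 0,"az": 0,"x": 0,"y": 0,"z": 0,"fingers": 120},
    {"ax": 0,"ay": 0,"az": 0,"x": 0,"y": 0,"z": 0,"fingers": 120},
  ],
)

```text
time: 21.65
tool_pos: [0.6594, 0.1005, 0.0163]
eef_rot: [0.484, 0.507, -0.495, 0.513]
force: [-6.5, -32.4, 10.7]
gripper_width: 0.0452
```

Stalled with rising force: home. Back off along −y, rise, and look.

>>> arm_command(
  moves=[
    {"ax": 0,"ay": 0,"az": 0,"x": 0,"y": -0.001,"z": 0.006,"fingers": 120},
    {"ax": 0,"ay": 0,"az": 0,"x": 0,"y": 0,"z": 0.012,"fingers": 120},
    {"ax": 0,"ay": 0,"az": 0,"x": 0,"y": 0,"z": 0.03,"fingers": 120},
    {"ax": 0,"ay": 0,"az": 0,"x": 0,"y": 0,"z": 0.03,"fingers": 120},
    {"ax": 0,"ay": 0,"az": 0,"x": -0.05,"y": 0,"z": 0.02,"fingers": 120},
    {"ax": 0,"ay": 0,"az": 0,"x": -0.06,"y": 0,"z": 0.02,"fingers": 120},
    {"ax": 0,"ay": 0,"az": 0,"x": -0.06,"y": 0,"z": 0,"fingers": 120},
    {"ax": 0,"ay": 0,"az": 0,"x": 0,"y": 0,"z": 0,"fingers": 120},
    {"ax": 0,"ay": 0,"az": 0,"x": 0,"y": 0,"z": 0,"fingers": 120},
    {"ax": 0,"ay": 0,"az": 0,"x": 0,"y": 0,"z": 0,"fingers": 120},
  ],
)

```text
time: 22.9
tool_pos: [0.6624, -0.0045, 0.181]
eef_rot: [0.489, 0.511, -0.491, 0.509]
force: [-0.4, -0.0, 0.0]
gripper_width: 0.0455
```

```bash
python3 - <<'E'
from h import *
s=bot.get_state();print(s["tool_pos"],s["force"],s["time"])
for n in ("scene","side"):
    c=vision.read_camera(n);save(c,n+"6.png");report(c)
    if n=="scene":cv2.imwrite("pics/crop6.png",cv2.resize(c["frame"][190:350,200:400,::-1],None,fx=3.7,fy=3.7))
    for k in("green_box","bowl","sauce","spice","dredger","cup","spoon"):
        print(k,[d["xyz"].round(3).tolist() if hasattr(d["xyz"],"round") else d["xyz"] for d in nets.search_frame(n,k)][:1])
E
```

```text
[ 0.6624308  -0.0044787   0.18100048] [-0.39302699 -0.02833421  0.04482993] 22.9
red [665.3 175.9  94.1 120.5   2.4] med z 0.0545 1062 mean [0.6668 0.1776 0.0545]
stop [651.3 244.3 111.6  15.9   2.2] 0.0335 204 ymin [0.2366 0.2527] x [0.6004 0.7039]
rail [725.  -13.   20.6 533.1   2.7] 0.034 872
  y-0.274 x0.7293..0.7412
  y-0.260 x0.7287..0.7420
  y-0.241 x0.7276..0.7407
  y-0.221 x0.7256..0.7424
  y-0.199 x0.7268..0.7397
  y-0.180 x0.7253..0.7391
  y-0.160 x0.7242..0.7381
  y-0.139 x0.7228..0.7374
  y-0.120 x0.7233..0.7362
  y-0.101 x0.7213..0.7357
  y-0.080 x0.7214..0.7356
  y-0.060 x0.7201..0.7340
  y-0.039 x0.7202..0.7332
  y-0.019 x0.7192..0.7329
  y0.001 x0.7184..0.7312
  y0.020 x0.7187..0.7315
  y0.040 x0.7171..0.7307
  y0.060 x0.7146..0.7293
  y0.080 x0.7156..0.7284
  y0.100 x0.7136..0.7277
  y0.120 x0.7093..0.7275
  y0.139 x0.7111..0.7269
  y0.160 x0.7096..0.7247
  y0.180 x0.7091..0.7252
  y0.200 x0.7074..0.7240
  y0.220 x0.7068..0.7224
  y0.240 x0.7058..0.7224
  y0.252 x0.7097..0.7217
table z -0.0006
green_box [[0.5065, 0.0113, 0.0522]]
bowl [[0.3338, 0.4192, 0.0325]]
sauc
[... 439 characters left out ...]
 x0.7230..0.7371
  y-0.200 x0.7234..0.7360
  y-0.180 x0.7214..0.7375
  y-0.159 x0.7224..0.7357
  y-0.140 x0.7204..0.7331
  y-0.119 x0.7199..0.7318
  y-0.100 x0.7186..0.7326
  y-0.080 x0.7184..0.7314
  y-0.060 x0.7188..0.7329
  y-0.038 x0.7162..0.7314
  y-0.019 x0.7145..0.7294
  y-0.002 x0.7149..0.7271
  y0.019 x0.7157..0.7283
  y0.040 x0.7138..0.7277
  y0.060 x0.7128..0.7254
  y0.079 x0.7117..0.7258
  y0.097 x0.7113..0.7224
  y0.117 x0.7121..0.7216
table z 0.0013
green_box [[0.474, -0.0263, 0.0548]]
bowl [[0.3618, 0.4554, 0.0392]]
sauce [[0.5909, 0.4274, 0.098]]
spice [[0.484, 0.3189, 0.0505]]
dredger [[0.4569, -0.4002, 0.0614]]
cup [[0.5865, -0.4163, 0.0515]]
spoon [[0.278, -0.373, 0.0136]]
```

View pics/crop6.png

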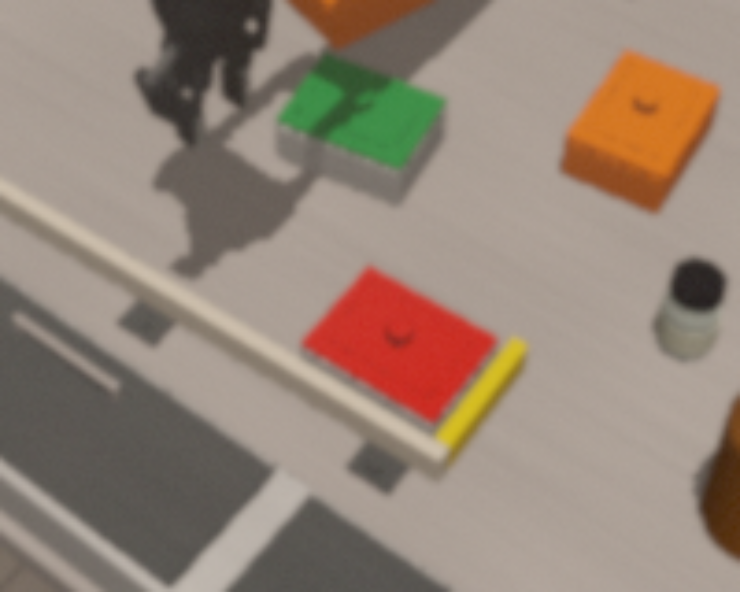

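```bash
python3 -c "
from bench import ticket;print(ticket.hand_in())"
```

```text
the job is handed in; nothing more can be done
None
```

I pushed the red-lidded box flush against the white rail, about 0.39 m short of the yellow stop. I then slid it along the rail until it touched the stop, backed the gripper off and handed the job in. The hand-in gave no verdict. By the robot's clock it took about 23 s of the 56 s allowed.

- **Contact:** the push into the rail stopped moving as the force rose to 18 N. The push into the stop did the same, at 32 N.
- **Final position:** the side and scene cameras put the box centre at about (0.659–0.665, 0.171–0.176) m. That is in the corner and, within the cameras' few-millimetre spread, against both faces.
- **Squareness:** the box reads 2.4–3.0° and the rail 2.5–2.7°, well inside the 0.06 rad (3.4°) limit.
- **Other objects:** the last readings match the first to within about 6 mm for everything tracked, including the green-lidded box. The robot was clear of everything at hand-in.
- **Disagreements:**
  - The two cameras differ by about 5 mm, which is as large as the allowed gap, so I relied on the push forces to judge contact.
  - One wrist view suggested a 4 mm gap at the rail. I put that down to part of the rail's top not being picked up in shadow.
  - The scene camera missed the spoon at the end, but the side camera saw it within 5 mm of where it started.

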